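# Look over the slot gauge at the light, then gauge the flipper link

## Task

Take the green-handled gauge plate out of the wooden rack and hold it up at the light stand's viewing point, upright and face-on to the lit window, steady for two seconds so it can be looked over for damage. Then put its blade down into the fork gap of the flipper link clamped in the vise until the stop bar rests on the link, and leave it standing there. Leave the red-handled gauge in the rack and the loose pinball parts where they are, and do not bump the light stand.

Things in the scene. Friction and masses are not known exactly. Their poses are not given: they have to be found in the camera images.
- green_gauge: Gauge to use: flat upright steel plate, green handle. Origin: middle of the blade's bottom edge; z up, x thickness (faces alike), y width. From the bottom (x by y, mm): blade 5x24 to height 24 (lowest 6 mm only 2.5x20); stop bar 16x36, height 24-32; plate 5x60, 32-64, round mark on each face; handle 12x44, 64-86: grip it across its 12 mm. 110 g. Starts in a rack slot, stop bar on the rack.
- gauge_mid (a point): Middle of the green gauge's plate (its round mark), 48 mm above the blade's bottom edge; axes as the green gauge.
- red_gauge: A gauge of the same shape and size with a red handle, in the rack's other slot. Leave it alone.
- rack: Dark wooden block, 150 (x) x 70 (y) x 34 mm high, fixed, with two slots in its top at x = -35 and +35 mm, each 8 (x) x 28 (y), 27 deep. Origin: centre of its underside.
- light_stand: Fixed inspection light. Origin: underside of its base, straight below the viewing point. Base 150x100x10 mm, x = -40 to +110, yellow cross painted at x = y = 0. On a post at x = 82: black panel 120 wide (y), 130 to 250 high, x = 70 to 88, with a lit white window in its -x face and yellow corner marks round the window's middle.
- view_point (a point): Where the middle of the gauge plate is to be held: in the air 190 mm above the bench, above the yellow cross, level with the window's middle and 70 mm in front of it. Its x axis points square at the window, z up: the plate is face-on when the plate's x axis lies along it.
- vise: Small blue cast-iron bench vise, fixed; base 150 (x) x 75 (y), jaws 72 wide (y) with tops at 87 mm, screw handle on the -x side. Origin: centre of the underside. The steel flipper link stands upright between the jaws.
- link_gap (a point): Centre of the fork gap's mouth, level with the link's top, 125 mm above the bench. Link 24 (x) x 30 (y) mm; gap 8 wide along x, open at the top and both y ends, 32 deep, between two 8 mm tines. z up. The gauge goes in with its x axis along this x, either way round, until the stop bar rests on the tines (24 mm of blade in the gap).
- bat: Loose black plastic flipper bat lying on the bench, 78 x 22 x 22 mm. Leave it alone.
- bracket: Loose brass coil bracket, L-shaped, 40 x 30 x 38 mm high. Leave it alone.
- bulb_cover: Loose green glass bulb cover, a dome 38 mm across and 37 mm high. Leave it alone.
Things that resemble listed ones, but are neither listed nor needed, are in the scene too. There is more than one size of the vise; the job needs the smallest.

How it is judged:
By the outcome, as a careful person would: the job done as asked, in the order asked, and still so for the second after the job is handed in, with the robot touching nothing.
It also fails if it takes over 59 s, if anything falls off the work surface, if the arm or the gripper's body presses on something with over 40 N, if the wrist force passes 120 N, or if a joint passes its speed limit or range.

## Robot

A 6-joint arm with a two-finger parallel gripper is mounted at the origin on the work surface. World frame = base frame: x ahead of the robot, y to its left, z up, the work surface at z = 0. Lengths are in mm, angles in rad, forces in N, time in s.
With the tool pointing down it reaches from about 350 to 975 mm from the base axis. Payload 7.1 kg.
Tool frame: the origin (TCP) lies midway between the tips of the shut fingers; the grasp point (between the pads) lies 19 mm behind it (ctrl.grasp_offset is the distance from the TCP to the grasp point, in mm); z points along the fingers, y is the line along which they close (so a half turn about z gives the same grasp; the last joint's range is limited). The gripper opens to 88 mm and grips with 3 to 60 N. Pads are 20 mm wide; open, the fingers measure 115 mm over their backs; the gripper's body (75 mm by 178 mm) begins 61 mm behind the grasp point.
Start: joints at [1.148, 0.423, 1.63, -0, 1.089, -0.019], TCP at [245.54, 574.73, 222.675] pointing down, gripper open.
Joint ranges: [-3, 3], [-0.9, 2.11], [0.09, 2.58], [-1.31, 4.45], [0.11, 2.69], [-2.54, 2.54]. Speed limits (rad/s): [2.39, 2.39, 3.01, 3.14, 3.14, 3.14].

## Interface

Orientations are given as a rotation vector (axis times angle).
In Python, from workcell import ctrl gives the robot as it stands. The module is installed in compiled form; this text tells all that it offers.
- The arm moves only by the tool servo_tool, never from a script. Its argument "rows" is a list of rows, each a list of 7 numbers: the turn, a rotation vector about the tool's x, y, z as a fraction of full scale, then the shift along the tool's x, y, z as a fraction of full scale, then the finger opening in mm, from 0 to 87.8. A call has 1 to 10 rows; each row is the pose to reach, as a shift and turn from the pose commanded when the call began, along the tool's axes at that moment; what a row does not reach only later rows make up. Full scale, the value 1, is 20 cm for a shift and 1.5 rad for a turn. A row lasts 1/8 s, in which the tool goes at most 62.5 mm and 10.7 degrees, less where a joint would pass 70% of its speed; a pose out of reach is approached as far as the arm can. A call with a number of a shift or a turn outside -1 to 1 is refused whole. A call with a gripper value outside its range is refused whole. The fingers move at their own pace and stop on an object; the grip force is fixed at half the most. Time passes only in rows, so rows that repeat a pose let the fingers close. It gives the time, the measured TCP pose, the force, the opening and the grip force at its end, in the units of the state.
- ctrl.get_obs(): the state, without advancing time (a new reading comes with each control period).
- ctrl.get_image(name): name is "scene" or "side" or "wrist"; returns (picture, depth): 400x640x3 uint8, red, green, blue; 400x640 float32, mm along the optical axis (not along the pixel's ray), 0 where there is no reading.
- ctrl.camera_info(name): a dict with "intrinsics" (3x3 intrinsics, pixels), "R" (3x3) and "t" (3): a world point X has camera coordinates R X + t. Camera axes: x right, y down, z forward; pixel columns grow to the right and rows downward; lengths in mm; the calibration is good to about 2 mm. A picture is of the moment at which its call begins: read the wrist's pose just before it. camera_info takes no time and is no camera call; for the wrist camera it gives the pose at the moment of the call.
- ctrl.close_job(): hands the job in; it is judged then, once.
The state is a dict: "t": time; "qpos": joint angles; "qvel": joint speeds; "joint_torque": joint torques, N m; "ee_pos": TCP position; "orientation": TCP orientation; "ft_force": force on the tool from outside, world axes, zero at the start; "moment": the same for the moment, N m; "width": finger opening in mm; "grasp_force": force on a finger pad.
Only numpy, scipy, OpenCV 4.12 (cv2) and the standard library are available. Lean on these libraries where they do the work, as an engineer would, in place of code of your own. Each camera call takes 0.05 s, during which the arm holds its last target. There are 200 camera calls.

## Working session

There is one attempt and no reset: what is moved stays moved. The work goes in short steps, Python scripts to look and compute and a tool call to move; the robot and the scene stay as the last step left them, time stands still between calls to the robot, and variables do not carry over. Pictures are saved under pics/ and viewed, at most 10 in all, crops included, and the job is handed in when it is done.

Besides the shell and the picture viewer there is one more tool, called as a command line: name --pt "numbers of a row" for each row, then --argument value for the rest. servo_tool: Moves the arm, as the interface text tells. Its arguments: {"type":"object","properties":{"rows":{"type":"array","items":{"type":"array","items":{"type":"number"}}}},"required":["rows"]}

```bash
mkdir -p pics && python3 - <<'E'
from workcell import ctrl
import cv2,numpy as np
for n in ["scene","side","wrist"]:
    ci=ctrl.camera_info(n); p,d=ctrl.get_image(n)
    np.savez(f"{n}0.npz",p=p,d=d,K=ci["intrinsics"],R=ci["R"],t=ci["t"])
    cv2.imwrite(f"pics/{n}0.png",p[:,:,::-1])
    print(n,np.array(ci["intrinsics"]).round(1).tolist(),(-np.array(ci["R"]).T@np.array(ci["t"])).round(0))
print(ctrl.get_obs(),ctrl.grasp_offset)
E
```

```text
scene [[464.2, 0.0, 316.7], [0.0, 464.2, 194.0], [0.0, 0.0, 1.0]] [1123.  602.  878.]
side [[505.3, 0.0, 313.9], [0.0, 505.3, 190.6], [0.0, 0.0, 1.0]] [ -97. -800.  708.]
wrist [[349.2, 0.0, 312.6], [0.0, 349.2, 196.5], [0.0, 0.0, 1.0]] [174. 606. 385.]
{'t': 0.15, 'qpos': array([ 1.14801405e+00,  4.23672856e-01,  1.63048444e+00, -1.70707008e-05,
        1.08861381e+00, -1.89881621e-02]), 'qvel': array([-0.00016477, -0.00226771, -0.00363637,  0.00160434,  0.00010491,
       -0.00024344]), 'joint_torque': array([ 7.83379983e-04, -5.44986677e+01, -2.73919469e+01,  6.44219038e-02,
        2.05266610e-02, -1.06569207e-04]), 'ee_pos': array([245.36840282, 574.35932883, 222.08734878]), 'orientation': array([-6.29916855e-01, -3.07754389e+00,  1.81119593e-03]), 'ft_force': array([-0.53766296, -0.20538153, -0.13585138]), 'moment': array([-0.00340392, -0.02339357, -0.00173321]), 'grasp_force': 0.0, 'width': 87.7320511799236} 18.700000000000003
```

View pics/scene0.png

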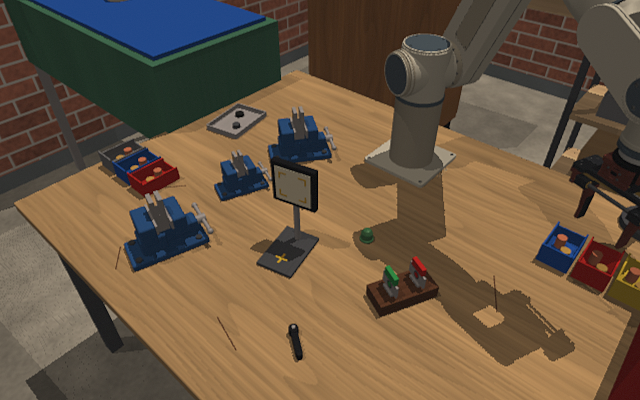

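View pics/side0.png

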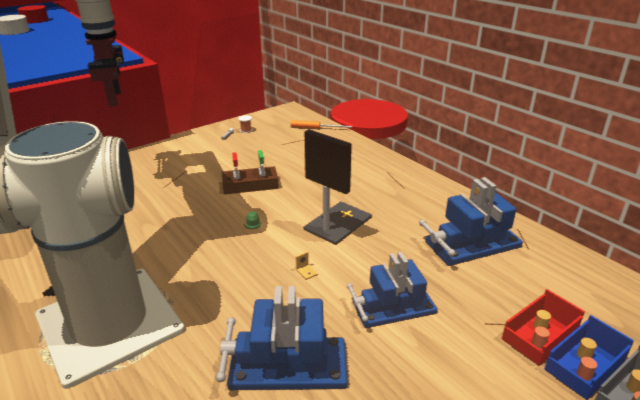

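The scene view shows the rack with the green gauge at (391,278) and the red one at (419,268). The light stand's cross is at (280,258) and its panel at (295,185). The smallest vise is at (240,175) in scene and (395,285) in side. The other two vises are larger. The next step is to measure all of these from depth.

```bash
cat > h.py <<'E'
import numpy as np,cv2
def load(f):
    z=np.load(f); d=z['d'].astype(float); v,u=np.mgrid[:400,:640]; K=z['K']
    c=np.stack([(u-K[0,2])/K[0,0]*d,(v-K[1,2])/K[1,1]*d,d],-1)
    X=(c-z['t'])@z['R']; X[d<=0]=np.nan
    hsv=cv2.cvtColor(z['p'],cv2.COLOR_RGB2HSV).astype(int)
    return z['p'],X,hsv
def box(u0,u1,v0,v1):
    m=np.zeros((400,640),bool); m[v0:v1,u0:u1]=1; return m
def rect(P): # min-area rect of xy
    (c,s,a)=cv2.minAreaRect(np.float32(P[:,:2])); return np.round(c,1),np.round(s,1),round(a,1)
E
python3 - <<'E'
from h import *
for n,regs in [("scene",dict(gh=(375,405,260,300),rack=(360,445,255,320),stand=(250,325,220,285),panel=(265,325,150,215),vise=(210,272,145,205),)),
               ("side",dict(gh=(253,270,145,180),rack=(215,285,150,195),stand=(300,375,200,245),panel=(300,355,125,195),vise=(345,440,245,325)))]:
    p,X,h=load(n+"0.npz"); H,S,V=h[...,0],h[...,1],h[...,2]; z=X[...,2]
    f=lambda k,c:X[box(*regs[k])&c&np.isfinite(z)]
    A=f('gh',(H>45)&(H<85)&(S>120)); print(n,'green',len(A),np.percentile(A,[3,50,97],axis=0).round(1).tolist(),rect(A))
    A=f('rack',(abs(z-34)<5)&(V<130)); print(' racktop',len(A),rect(A),np.median(A[:,2]))
    A=f('stand',(abs(z-10)<4)&(S<110)); print(' base',len(A),rect(A),np.median(A[:,2]))
    A=f('stand',(H>18)&(H<35)&(S>150)&(abs(z-10)<6)); print(' cross',len(A),A.mean(0).round(1),rect(A))
    A=f('panel',(z>132)&(z<248)); print(' panel',len(A),rect(A),np.percentile(A[:,2],[2,98]))
    A=f('vise',(z>117)&(z<135)); print(' linktop',len(A),rect(A),np.percentile(A,[2,50,98],axis=0).round(1).tolist())
    A=f('vise',(abs(z-87)<4)); print(' jawtop',len(A),rect(A))
    A=f('vise',(z>4)); print(' vise all',len(A),rect(A),np.percentile(A[:,2],99))
s=cv2.imread('pics/scene0.png');d=cv2.imread('pics/side0.png')
a=cv2.resize(s[140:300,200:440],(800,533),interpolation=cv2.INTER_CUBIC);cv2.imwrite('pics/c1.png',a)
E
```

```text
scene green 161 [[495.2, 253.9, 50.5], [518.0, 273.4, 93.1], [527.6, 292.0, 97.4]] (array([475.4, 252.3]), array([129.7,  31.2]), 27.9)
 racktop 1141 (array([483.3, 287.5]), array([ 74. , 151.7]), 63.9) 33.065248148646695
 base 1523 (array([559.7,  -6.8]), array([152. , 102.1]), 13.9) 9.180136596417213
 cross 49 [ 5.922e+02 -2.000e-01  9.800e+00] (array([591.3,  -1.7]), array([26.6, 26.8]), 65.9)
 panel 1786 (array([518. , -16.9]), array([ 24.6, 122.7]), 13.7) [134.877877   247.15978168]
 linktop 56 (array([ 464.1, -298.2]), array([33.8, 25.1]), 65.2) [[449.5, -315.3, 117.3], [465.6, -297.1, 123.3], [478.9, -280.8, 127.4]]
 jawtop 311 (array([ 465.4, -300.5]), array([77.1, 87.5]), 66.8)
 vise all 1733 (array([ 458.3, -294.5]), array([446. , 183.3]), 48.3) 217.97215148899076
side green 40 [[498.9, 248.2, 78.4], [504.9, 255.6, 92.2], [520.3, 283.0, 95.0]] (array([510.2, 266.1]), array([44. ,  8.3]), 58.8)
 racktop 539 (array([479. , 284.6]), array([ 74.3, 151. ]), 62.7) 31.267155313884597
 base 1036 (array([554.6,  -9.9]), array([154.1, 101.1]), 14.1) 7.528626105703568
 cross 35 [592.7  -0.8   8.2] (array([591.3,  -1. ]), array([25.7, 22.9]), 65.6)
 panel 2291 (array([511.6, -18.8]), array([ 22., 123.]), 13.6) [134.8579342  247.34634067]
 linktop 140 (array([ 459.3, -301.5]), array([31.6, 24.9]), 70.3) [[444.4, -318.9, 118.0], [459.2, -302.8, 122.2], [472.2, -284.9, 124.6]]
 jawtop 703 (array([ 460.4, -303.2]), array([74.9, 87.3]), 67.8)
 vise all 3903 (array([ 515.8, -290.9]), array([303.5, 143.1]), 3.0) 122.92336633706536
```

View pics/c1.png

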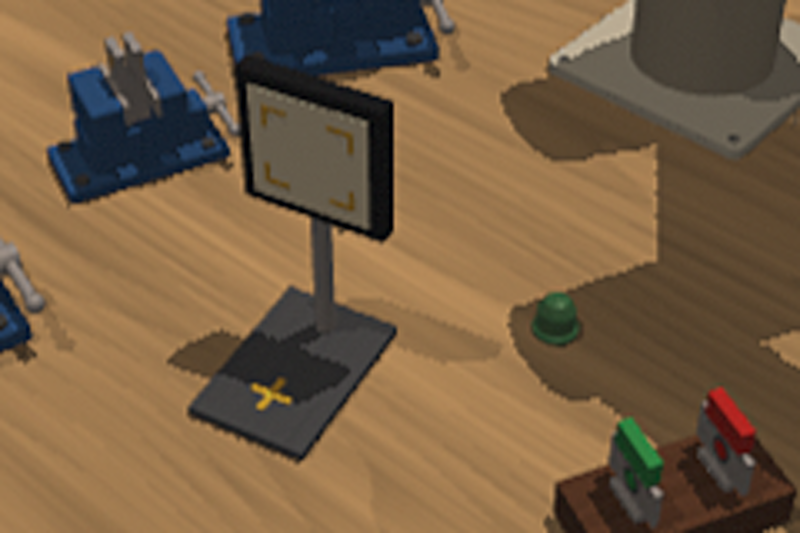

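Size and height checks hold: rack 151x74, top at 33; base 152x102; link 25x32; cross at (592,-0.5). The two cameras differ by about 5 mm, so I'll refine from close with the wrist camera. First I'll write the move helper.

```bash
cat >> h.py <<'E'
from scipy.spatial.transform import Rotation as Ro
def down(yaw): # tool y at yaw deg, tool z down
    a=np.radians(yaw); y=np.array([np.cos(a),np.sin(a),0]); z=np.array([0,0,-1.])
    return np.stack([np.cross(y,z),y,z],1)
def rel(p,yaw,base=None):
    from workcell import ctrl
    o=ctrl.get_obs(); R0=Ro.from_rotvec(o['orientation']).as_matrix()
    s=R0.T@(np.array(p)-o['ee_pos']); w=Ro.from_matrix(R0.T@down(yaw)).as_rotvec()
    y=R0[:,1]; print('t',round(o['t'],2),'at',o['ee_pos'].round(1),'yaw',np.degrees(np.arctan2(y[1],y[0])).round(2),'tiltz',R0[:2,2].round(4),
     'F',o['ft_force'].round(1),'w',round(o['width'],1),'g',round(o['grasp_force'],1),'q',o['qpos'].round(2))
    print(' frac',(w/1.5).round(4),(s/200).round(4),'deg',np.degrees(np.linalg.norm(w)).round(1),'mm',np.linalg.norm(s).round(1))
E
python3 - <<'E'
from h import *
z=np.load('wrist0.npz'); R0=Ro.from_rotvec([-6.29916855e-01,-3.07754389,1.8e-3]).as_matrix()
print('cam axes in tool (cols x,y,z)',(R0.T@z['R'].T).round(3).tolist(),'pos',(R0.T@(-z['R'].T@z['t']-[245.37,574.36,222.09])).round(1))
rel([500,250,230],-26.5)
E
```

```text
cam axes in tool (cols x,y,z) [[-0.001, -0.958, -0.286], [1.0, -0.001, -0.0], [0.0, -0.286, 0.958]] pos [  78.2    0.8 -162.5]
t 0.15 at [245.4 574.4 222.1] yaw 66.86 tiltz [-0.0005 -0.0011] F [-0.5 -0.2 -0.1] w 87.7 g 0.0 q [ 1.15  0.42  1.63 -0.    1.09 -0.02]
 frac [-6.0000e-04  6.0000e-04  1.0863e+00] [-1.808  -0.9912 -0.0384] deg 93.4 mm 412.4
```

servo_tool --pt "0 0 0.1 -0.1 -0.05 0 60" --pt "0 0 0.2 -0.22 -0.1 0 60" --pt "0 0 0.3 -0.34 -0.16 0 50" --pt "0 0 0.4 -0.46 -0.22 0 40" --pt "0 0 0.5 -0.58 -0.28 0 40" --pt "0 0 0.6 -0.7 -0.34 0 40" --pt "0 0 0.7 -0.8 -0.39 0 40" --pt "0 0 0.8 -0.9 -0.44 0 40" --pt "0 0 0.9 -0.98 -0.46 0 40"

```text
t: 1.27
ee_pos: [389.9, 412.2, 222.4]
orientation: [2.42, 2.003, -0.001]
ft_force: [-0.4, 0.6, 0.7]
width: 40.1
grasp_force: 0.0
```

```bash
python3 -c "
from h import *
rel([509,270,190],-26.5)"
```

```text
t 1.27 at [389.9 412.2 222.4] yaw -10.8 tiltz [-0.0005 -0.0005] F [-0.4  0.6  0.7] w 40.1 g 0.0 q [ 0.79  0.34  1.76 -0.    1.04  0.98]
 frac [-0.0002  0.0004  0.1827] [-0.5867  0.718   0.1623] deg 15.7 mm 188.3
```

servo_tool --pt "0 0 0.03 -0.1 0.12 0.03 40" --pt "0 0 0.06 -0.2 0.24 0.06 40" --pt "0 0 0.1 -0.3 0.37 0.09 40" --pt "0 0 0.13 -0.4 0.5 0.12 40" --pt "0 0 0.16 -0.5 0.62 0.15 40" --pt "0 0 0.183 -0.56 0.69 0.16 40" --pt "0 0 0.183 -0.587 0.718 0.162 40" --pt "0 0 0.183 -0.587 0.718 0.162 40" --pt "0 0 0.183 -0.587 0.718 0.162 40"

```text
t: 2.4
ee_pos: [509.1, 272.2, 190.5]
orientation: [-2.666, -1.661, -0.0]
ft_force: [-0.1, -0.4, -0.1]
width: 40.1
grasp_force: 0.0
```

```bash
cat >> h.py <<'E'
def snap(n,tag):
    from workcell import ctrl
    ci=ctrl.camera_info(n); p,d=ctrl.get_image(n)
    np.savez(f"{tag}.npz",p=p,d=d,K=ci["intrinsics"],R=ci["R"],t=ci["t"]); cv2.imwrite(f"pics/{tag}.png",p[:,:,::-1])
    return load(tag+".npz")
E
python3 - <<'E'
from h import *
p,X,h=snap("wrist","w1"); H,S,V=[h[...,i] for i in range(3)]; z=X[...,2]
A=X[(H>45)&(H<85)&(S>120)&(z>88)&(z<102)]; print('green top',len(A),rect(A),np.percentile(A,[2,50,98],axis=0).round(1).tolist())
A=X[((H<8)|(H>172))&(S>120)&(z>88)&(z<102)]; print('red top',len(A),rect(A))
A=X[(z>29)&(z<37)]; print('racktop',len(A),rect(A),np.median(A[:,2]))
rel([509,270,190],-26.5)
E
```

```text
green top 61 (array([514. , 273.4]), array([42.1,  9.9]), 63.7) [[501.2, 253.7, 89.7], [509.7, 263.0, 96.3], [526.2, 292.3, 97.9]]
red top 948 (array([450.8, 304.2]), array([43.2, 12.4]), 64.5)
racktop 9150 (array([444. , 211.4]), array([241.6, 150.5]), 63.9) 34.55147086180489
t 2.45 at [509.1 272.3 190.5] yaw -26.15 tiltz [0.0002 0.0003] F [-1.  -0.7  0.4] w 40.1 g 0.0 q [0.47 0.39 1.76 0.   0.99 0.93]
 frac [ 0.     -0.0002  0.0041] [-0.0103  0.0047  0.0025] deg 0.4 mm 2.3
```

View pics/w1.png

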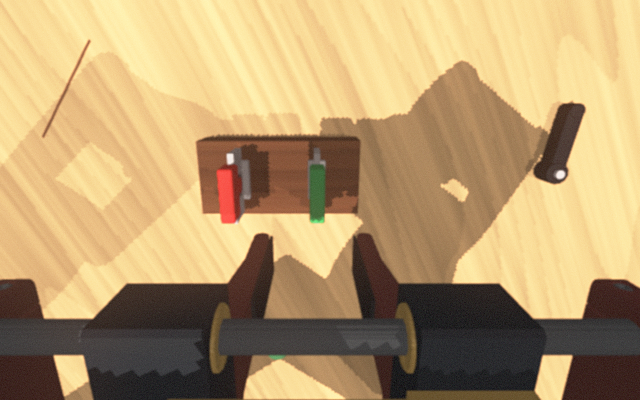

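The wrist view shows the green handle at (317,193), midway between the finger tips (262 and 370), with the red one at (228,195). I'll refine the green handle's centre and yaw.

```bash
python3 - <<'E'
from h import *
p,X,h=load("w1.npz"); H,S,V=[h[...,i] for i in range(3)]; z=X[...,2]
A=X[box(300,335,140,225)&(H>45)&(H<85)&(S>60)&(z>92)&(z<100)]; print('green top',len(A),rect(A),np.median(A[:,2]),A.mean(0))
A=X[box(195,365,135,215)&(z>30)&(z<38)]; print('racktop',len(A),rect(A),np.median(A[:,2]))
rel([514,273.4,100],-26); rel([514,273.4,66.3],-26)
E
```

```text
green top 767 (array([513.6, 273.2]), array([43.1, 10.8]), 63.7) 96.4671666541137 [514.23070608 274.6557882   96.41544774]
racktop 9049 (array([481.7, 288.3]), array([ 70.3, 150.5]), 63.9) 34.55883083101405
t 2.45 at [509.1 272.3 190.5] yaw -26.15 tiltz [0.0002 0.0003] F [-1.  -0.7  0.4] w 40.1 g 0.0 q [0.47 0.39 1.76 0.   0.99 0.93]
 frac [ 0.     -0.0002 -0.0017] [0.0159 0.0197 0.4525] deg 0.1 mm 90.6
t 2.45 at [509.1 272.3 190.5] yaw -26.15 tiltz [0.0002 0.0003] F [-1.  -0.7  0.4] w 40.1 g 0.0 q [0.47 0.39 1.76 0.   0.99 0.93]
 frac [ 0.     -0.0002 -0.0017] [0.0158 0.0197 0.621 ] deg 0.1 mm 124.3
```

servo_tool --pt "0 0 0 0.008 0.01 0.1 40" --pt "0 0 0 0.0158 0.0197 0.25 40" --pt "0 0 0 0.0158 0.0197 0.38 40" --pt "0 0 0 0.0158 0.0197 0.48 40" --pt "0 0 0 0.0158 0.0197 0.56 40" --pt "0 0 0 0.0158 0.0197 0.61 40" --pt "0 0 0 0.0158 0.0197 0.62 40" --pt "0 0 0 0.0158 0.0197 0.62 40" --pt "0 0 0 0.0158 0.0197 0.62 28"

```text
t: 3.58
ee_pos: [514.8, 272.9, 66.9]
orientation: [2.667, 1.66, 0.002]
ft_force: [-0.3, 0.4, -0.3]
width: 33.3
grasp_force: 0.0
```

servo_tool --pt "0 0 0 0 0 0 22" --pt "0 0 0 0 0 0 18" --pt "0 0 0 0 0 0 14" --pt "0 0 0 0 0 0 8" --pt "0 0 0 0 0 0 8" --pt "0 0 0 0 0 0 8"

```text
t: 4.32
ee_pos: [514.4, 272.6, 66.2]
orientation: [2.667, 1.66, -0.0]
ft_force: [-0.3, -0.6, -0.4]
width: 11.7
grasp_force: 30.0
```

```bash
python3 -c "
from h import *
rel([514,273.4,66.3],-26)"
```

```text
t 4.33 at [514.4 272.6  66.2] yaw -26.21 tiltz [-0.0001 -0.0001] F [-0.3 -0.6 -0.4] w 11.7 g 30.0 q [ 0.47  0.58  1.81 -0.    0.75  0.92]
 frac [-0.      0.0001 -0.0025] [ 0.0027 -0.0034 -0.0003] deg 0.2 mm 0.9
```

The grip is good (11.7 mm, 30 N). Now I'll lift straight out, slowly at first.

servo_tool --pt "0 0 0 0 0 -0.02 8" --pt "0 0 0 0 0 -0.06 8" --pt "0 0 0 0 0 -0.12 8" --pt "0 0 0 0 0 -0.2 8" --pt "0 0 0 0 0 -0.32 8" --pt "0 0 0 0 0 -0.46 8" --pt "0 0 0 0 0 -0.6 8" --pt "0 0 0 0 0 -0.74 8" --pt "0 0 0 0 0 -0.84 8" --pt "0 0 0 0 0 -0.87 8"

```text
t: 5.58
ee_pos: [515.1, 273.0, 242.7]
orientation: [2.667, 1.66, 0.005]
ft_force: [-0.6, 0.2, -0.2]
width: 11.7
grasp_force: 30.0
```

```bash
python3 -c "
from h import *
rel([605,140,240],13.8)"
```

```text
t 5.58 at [515.1 273.  242.7] yaw -26.21 tiltz [0.0031 0.0016] F [-0.6  0.2 -0.2] w 11.7 g 30.0 q [ 0.47  0.34  1.71 -0.    1.09  0.92]
 frac [ 0.002  -0.0013 -0.4656] [-0.398   0.6971  0.0137] deg 40.0 mm 160.6
```

servo_tool --pt "0 0 -0.04 -0.04 0.06 0 8" --pt "0 0 -0.1 -0.09 0.15 0 8" --pt "0 0 -0.16 -0.14 0.25 0 8" --pt "0 0 -0.22 -0.2 0.35 0 8" --pt "0 0 -0.28 -0.26 0.45 0 8" --pt "0 0 -0.34 -0.31 0.54 0 8" --pt "0 0 -0.4 -0.36 0.62 0 8" --pt "0 0 -0.45 -0.39 0.68 0 8" --pt "0 0 -0.466 -0.4 0.7 0 8" --pt "0 0 -0.466 -0.4 0.7 0 8"

```text
t: 6.82
ee_pos: [604.4, 139.0, 240.0]
orientation: [-1.939, -2.471, 0.001]
ft_force: [0.6, 0.3, -1.1]
width: 11.8
grasp_force: 30.0
```

```bash
python3 -c "
from h import *
rel([592.4,0,225],13.8)"
```

```text
t 6.83 at [604.4 139.  240. ] yaw 13.76 tiltz [-0.0007 -0.0001] F [ 0.6  0.3 -1.1] w 11.8 g 30.0 q [ 0.21  0.4   1.63  0.    1.12 -0.03]
 frac [-0.0005 -0.0001 -0.0004] [-0.6606 -0.2234  0.0749] deg 0.1 mm 140.3
```

servo_tool --pt "0 0 0 -0.05 -0.01 0.01 8" --pt "0 0 0 -0.13 -0.03 0.02 8" --pt "0 0 0 -0.22 -0.06 0.03 8" --pt "0 0 0 -0.31 -0.09 0.04 8" --pt "0 0 0 -0.4 -0.12 0.05 8" --pt "0 0 0 -0.48 -0.15 0.06 8" --pt "0 0 0 -0.56 -0.18 0.07 8" --pt "0 0 0 -0.63 -0.21 0.075 8" --pt "0 0 0 -0.66 -0.223 0.075 8" --pt "0 0 0 -0.66 -0.223 0.075 8"

```text
t: 8.07
ee_pos: [592.9, -0.1, 225.3]
orientation: [-1.938, -2.472, -0.0]
ft_force: [0.6, -0.5, -1.6]
width: 11.7
grasp_force: 30.0
```

```bash
python3 - <<'E'
from h import *
rel([592.4,-0.4,198.2],13.8)
p,X,h=snap("scene","s2"); p2,X2,_=snap("side","d2")
a=cv2.imread('pics/s2.png')[110:310,200:440]; b=cv2.imread('pics/d2.png')[90:250,260:420]
cv2.imwrite('pics/c2.png',np.hstack([cv2.resize(a,(480,400)),cv2.resize(b,(320,320+80))]))
H,S,V=[h[...,i] for i in range(3)]; z=X[...,2]
A=X[(H>45)&(H<85)&(S>100)&(z>180)&(z<260)]; print('handle',len(A),rect(A),np.percentile(A,[2,50,98],axis=0).round(1).tolist())
E
```

```text
t 8.07 at [ 5.929e+02 -1.000e-01  2.253e+02] yaw 13.8 tiltz [0.0001 0.0001] F [ 0.6 -0.5 -1.6] w 11.7 g 30.0 q [-0.02  0.37  1.7   0.    1.07 -0.26]
 frac [ 0.0001 -0.0001  0.    ] [-0.0007 -0.0029  0.1357] deg 0.0 mm 27.1
handle 112 (array([ 302.4, -945.9]), array([1981.2,  436.6]), 84.9) [[115.3, -1915.8, 183.1], [588.2, 10.2, 244.2], [598.3, 21.1, 256.3]]
```

View pics/c2.png

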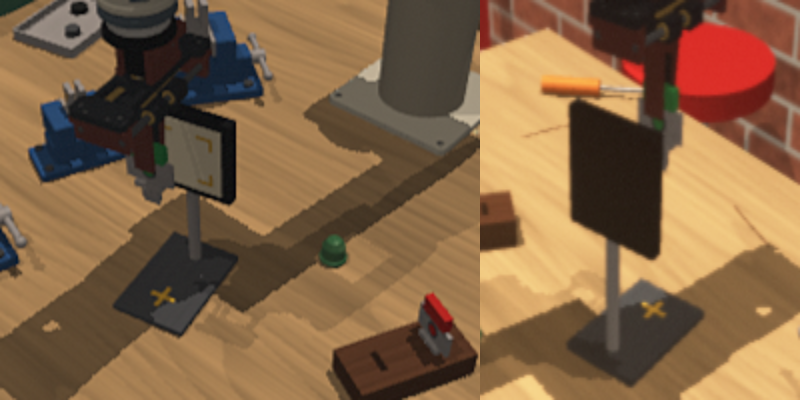

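The gauge is in front of the window, clear of the panel and above the cross: scene crop, gauge at (150,180), cross at (162,295). I'll lower to height, then compare plate, cross and window within the same camera.

servo_tool --pt "0 0 0 0 0 0.03 8" --pt "0 0 0 0 0 0.07 8" --pt "0 0 0 0 -0.001 0.11 8" --pt "0 0 0 0 -0.002 0.135 8" --pt "0 0 0 0 -0.002 0.1355 8" --pt "0 0 0 0 -0.002 0.1355 8"

```text
t: 8.93
ee_pos: [592.7, 0.1, 198.3]
orientation: [1.938, 2.473, 0.0]
ft_force: [-0.1, -0.3, -0.9]
width: 11.9
grasp_force: 30.0
```

```bash
python3 - <<'E'
from h import *
rel([592.4,-0.4,198.2],13.8)
a=np.radians(13.8); ex=np.array([-np.cos(a),-np.sin(a),0]); ey=np.array([np.sin(a),-np.cos(a),0]); ez=np.array([0,0,1.])
B=np.stack([ex,ey,ez],1)
for n,t,cr,reg in [("scene","s3",(592.2,-.2,0),(240,330,140,240)),("side","d3",(592.7,-.8,0),(300,400,110,200))]:
    p,X,h=snap(n,t); H,S,V=[h[...,i] for i in range(3)]
    L=(X-np.array(cr))@B   # stand frame
    m=box(*reg)&(abs(L[...,0])<20)&(abs(L[...,1])<45)&(S<60)
    pl=L[m&(L[...,2]>176)&(L[...,2]<204)]; print(n,'plate',len(pl),np.percentile(pl,[3,25,50,75,97],axis=0).round(1).tolist())
    if len(pl)>20: c=pl.mean(0); u,s,v=np.linalg.svd(pl-c); print(' normal',v[2].round(3))
    g=L[box(*reg)&(H>45)&(H<85)&(S>90)&(abs(L[...,0])<25)]; print(' green',len(g),np.percentile(g,[3,50,97],axis=0).round(1).tolist() if len(g) else '')
    lo=L[m&(L[...,2]<176)]; print(' low',len(lo),np.percentile(lo,[1,50,99],axis=0).round(1).tolist())
    w=L[box(*reg)&(abs(L[...,1])<65)&(L[...,0]>60)&(L[...,0]<95)&(L[...,2]>132)]; print(' panel',len(w),np.percentile(w,[2,50,98],axis=0).round(1).tolist())
E
```

```text
t 8.93 at [5.927e+02 1.000e-01 1.983e+02] yaw 13.83 tiltz [ 0.0002 -0.    ] F [-0.1 -0.3 -0.9] w 11.9 g 30.0 q [-0.02  0.4   1.72  0.    1.01 -0.26]
 frac [0.0001 0.     0.0004] [-0.002  -0.002   0.0005] deg 0.0 mm 0.6
scene plate 138 [[-6.5, -29.0, 177.0], [-4.9, -21.2, 181.5], [-4.1, -11.2, 186.8], [-3.1, 11.5, 195.0], [-1.7, 28.0, 202.6]]
 normal [-0.998 -0.021 -0.05 ]
 green 66 [[-9.0, -20.7, 186.2], [-4.4, -15.4, 222.1], [4.6, -2.1, 229.1]]
 low 102 [[-10.9, -17.9, 144.7], [-5.3, -2.2, 169.7], [0.7, 17.3, 175.8]]
 panel 1540 [[64.3, -61.6, 135.1], [68.8, -27.1, 204.1], [83.1, 19.9, 320.8]]
side plate 80 [[-0.3, 11.0, 176.6], [1.9, 16.3, 183.0], [2.7, 21.0, 190.9], [3.5, 26.3, 196.2], [5.3, 30.3, 202.7]]
 normal [-0.999  0.036 -0.031]
 green 60 [[-2.8, 10.2, 205.1], [4.6, 19.0, 217.8], [8.4, 23.4, 226.5]]
 low 22 [[-1.4, 9.9, 150.4], [4.2, 16.9, 170.7], [10.0, 25.2, 175.6]]
 panel 2726 [[74.7, -57.1, 135.7], [88.7, 7.7, 207.2], [92.0, 57.9, 309.7]]
```

In both cameras the plate is within about 2 mm of the viewing point and face-on: middle at x≈-1, y≈0, z≈190. Now I'll hold it still.

servo_tool --pt "0 0 0 0 0 0 8" --pt "0 0 0 0 0 0 8" --pt "0 0 0 0 0 0 8" --pt "0 0 0 0 0 0 8" --pt "0 0 0 0 0 0 8" --pt "0 0 0 0 0 0 8" --pt "0 0 0 0 0 0 8" --pt "0 0 0 0 0 0 8" --pt "0 0 0 0 0 0 8" --pt "0 0 0 0 0 0 8"

```text
t: 10.28
ee_pos: [592.5, 0.1, 198.2]
orientation: [-1.938, -2.473, 0.0]
ft_force: [-0.7, 0.2, -0.9]
width: 12.1
grasp_force: 30.0
```

servo_tool --pt "0 0 0 0 0 0 8" --pt "0 0 0 0 0 0 8" --pt "0 0 0 0 0 0 8" --pt "0 0 0 0 0 0 8" --pt "0 0 0 0 0 0 8" --pt "0 0 0 0 0 0 8" --pt "0 0 0 0 0 0 8" --pt "0 0 0 0 0 0 8" --pt "0 0 0 0 0 0 8" --pt "0 0 0 0 0 0 8"

```text
t: 11.52
ee_pos: [592.5, 0.1, 198.2]
orientation: [-1.938, -2.473, 0.0]
ft_force: [0.8, -0.4, -1.1]
width: 11.7
grasp_force: 30.0
```

servo_tool --pt "0 0 0 0 0 0 8" --pt "0 0 0 0 0 0 8" --pt "0 0 0 0 0 0 8" --pt "0 0 0 0 0 0 8"

```text
t: 12.02
ee_pos: [592.5, 0.1, 198.2]
orientation: [1.938, 2.473, -0.0]
ft_force: [-0.3, -0.1, -0.6]
width: 11.8
grasp_force: 30.0
```

```bash
python3 -c "
from h import *
rel([620,-130,260],13.8)"
```

```text
t 12.03 at [5.925e+02 1.000e-01 1.982e+02] yaw 13.84 tiltz [ 0. -0.] F [-0.3 -0.1 -0.6] w 11.8 g 30.0 q [-0.02  0.4   1.72 -0.    1.01 -0.26]
 frac [-0.      0.      0.0005] [-0.6645 -0.0223 -0.3091] deg 0.0 mm 146.6
```

servo_tool --pt "0 0 0 0 0 -0.05 8" --pt "0 0 0 -0.03 0 -0.12 8" --pt "0 0 0 -0.1 0 -0.2 8" --pt "0 0 0 -0.18 0 -0.27 8" --pt "0 0 0 -0.28 0 -0.31 8" --pt "0 0 0 -0.38 -0.01 -0.31 8" --pt "0 0 0 -0.48 -0.02 -0.31 8" --pt "0 0 0 -0.58 -0.02 -0.31 8" --pt "0 0 0 -0.65 -0.02 -0.31 8" --pt "0 0 0 -0.665 -0.02 -0.31 8"

```text
t: 13.28
ee_pos: [620.6, -131.0, 259.8]
orientation: [-1.939, -2.472, 0.0]
ft_force: [0.0, -0.3, -0.1]
width: 11.3
grasp_force: 30.0
```

```bash
python3 -c "
from h import *
rel([438,-355,250],-22.7)"
```

```text
t 13.28 at [ 620.6 -131.   259.8] yaw 13.78 tiltz [-0.0005  0.0002] F [ 0.  -0.3 -0.1] w 11.3 g 30.0 q [-0.23  0.4   1.58  0.    1.17 -0.47]
 frac [-3.000e-04 -1.000e-04  4.245e-01] [-0.8706 -1.1534  0.0493] deg 36.5 mm 289.2
```

servo_tool --pt "0 0 0.03 -0.04 -0.05 0 8" --pt "0 0 0.08 -0.12 -0.16 0.01 8" --pt "0 0 0.14 -0.22 -0.29 0.02 8" --pt "0 0 0.2 -0.32 -0.43 0.02 8" --pt "0 0 0.26 -0.42 -0.56 0.03 8" --pt "0 0 0.32 -0.52 -0.69 0.03 8" --pt "0 0 0.38 -0.62 -0.82 0.04 8" --pt "0 0 0.41 -0.7 -0.93 0.045 8" --pt "0 0 0.424 -0.74 -0.98 0.049 8" --pt "0 0 0.424 -0.75 -1 0.049 8"

```text
t: 14.52
ee_pos: [461.8, -323.6, 250.4]
orientation: [-2.614, -1.742, -0.0]
ft_force: [0.0, -0.1, -1.0]
width: 12.2
grasp_force: 30.0
```

```bash
python3 -c "
from h import *
rel([438,-355,250],-22.7)"
```

```text
t 14.53 at [ 461.8 -323.6  250.4] yaw -22.65 tiltz [0.0001 0.0002] F [ 0.  -0.1 -1. ] w 12.2 g 30.0 q [-0.63  0.3   1.74  0.    1.1  -0.24]
 frac [ 0.     -0.0001  0.0006] [-0.1908 -0.0494  0.0021] deg 0.1 mm 39.4
```

servo_tool --pt "0 0 0 -0.04 -0.01 0 8" --pt "0 0 0 -0.1 -0.03 0 8" --pt "0 0 0 -0.15 -0.04 0 8" --pt "0 0 0 -0.19 -0.049 0 8" --pt "0 0 0 -0.19 -0.049 0 8" --pt "0 0 0 -0.19 -0.049 0 8" --pt "0 0 0 -0.19 -0.049 0 8"

```text
t: 15.4
ee_pos: [438.6, -354.6, 250.3]
orientation: [-2.613, -1.743, -0.0]
ft_force: [-0.1, 0.1, -1.4]
width: 11.7
grasp_force: 30.0
```

```bash
python3 - <<'E'
from h import *
rel([438,-355,250],-22.7)
p,X,h=snap("wrist","w2"); z=X[...,2]; L=np.linalg.norm(X[...,:2]-[462,-300],axis=-1)
A=X[(z>119)&(z<131)&(L<30)]; print('link',len(A),rect(A),np.median(A[:,2]),A.mean(0))
A=X[(z>83)&(z<92)&(L<80)]; print('jaws',len(A),rect(A),np.median(A[:,2]))
E
```

```text
t 15.4 at [ 438.6 -354.6  250.3] yaw -22.59 tiltz [-0.      0.0001] F [-0.1  0.1 -1.4] w 11.7 g 30.0 q [-0.7   0.3   1.74  0.    1.1  -0.31]
 frac [-0.     -0.0001  0.0013] [-0.0031 -0.002   0.0017] deg 0.1 mm 0.8
link 767 (array([ 461.2, -300.2]), array([29.3, 24.4]), 67.4) 125.55412757152834 [ 461.0721824  -299.85990888  125.45090429]
jaws 5341 (array([ 463., -301.]), array([71.9, 88.1]), 67.9) 87.35536101578452
```

View pics/w2.png

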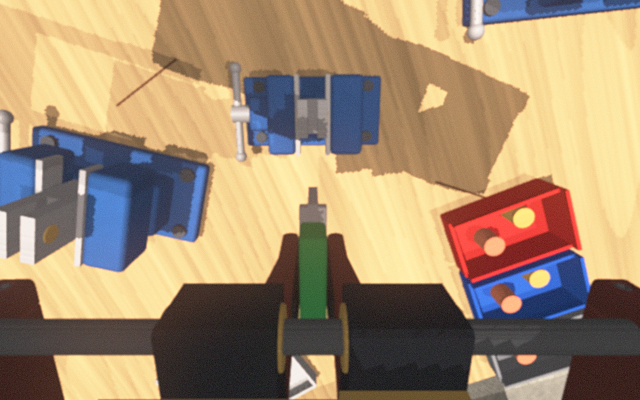

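The wrist view shows the small vise with its link at (314,112) and the held gauge at (313,200)-(313,290). Next: gap and gauge in the tool frame from this same picture.

```bash
python3 - <<'E'
from h import *
from workcell import ctrl
o=ctrl.get_obs(); R0=Ro.from_rotvec(o['orientation']).as_matrix()
p,X,h=load("w2.npz"); z=X[...,2]; H,S=h[...,0],h[...,1]; T=(X-o['ee_pos'])@R0
L=np.linalg.norm(X[...,:2]-[461.5,-300],axis=-1)
m=(z>121)&(z<129)&(L<24); A=T[m]; print('link tool xy',rect(A))
print(' y hist',np.histogram(A[:,1],bins=np.arange(-16,26,1.5)))
lo,hi=np.percentile(A[:,1],[1,99]); print(lo,hi)
v,u=np.nonzero(m); print(u.min(),u.max(),v.min(),v.max())
g=T[(H>45)&(H<85)&(S>80)&box(290,340,210,330)]; g=g[np.isfinite(g[:,0])&(abs(g[:,2])<45)]
print('handle',len(g),np.percentile(g,[2,50,98],axis=0).round(1).tolist(),rect(g[g[:,2]<-26]))
b=T[box(295,330,185,222)]; b=b[np.isfinite(b[:,0])&(abs(b[:,2])<60)&(abs(b[:,1])<20)]
for z0 in (-25,-10,0,10,20,30,45):
    q=b[abs(b[:,2]-z0)<6]
    if len(q)>5: print('z',z0,len(q),np.percentile(q,[2,50,98],axis=0).round(1).tolist())
i=p[60:170,230:400]; cv2.imwrite('pics/c3.png',cv2.resize(p[85:215,255:375,::-1],(552,598),interpolation=cv2.INTER_CUBIC))
E
```

```text
link tool xy (array([58.9, -0.5]), array([23.4, 29.4]), 89.6)
 y hist (array([ 0,  0, 27, 64, 75, 76, 76, 64,  0,  0,  0,  0,  0, 73, 76, 75, 60,
       61, 32,  0,  0,  0,  0,  0,  0,  0,  0]), array([-16. , -14.5, -13. , -11.5, -10. ,  -8.5,  -7. ,  -5.5,  -4. ,
        -2.5,  -1. ,   0.5,   2. ,   3.5,   5. ,   6.5,   8. ,   9.5,
        11. ,  12.5,  14. ,  15.5,  17. ,  18.5,  20. ,  21.5,  23. ,
        24.5]))
-12.10041874802624 11.197826405431417
297 326 100 137
handle 2203 [[-15.0, -5.5, -31.4], [4.3, 0.4, -30.2], [21.4, 5.9, -28.0]] (array([2.9, 0.2]), array([38.6, 12. ]), 0.3)
z -10 200 [[21.2, -1.9, -9.3], [26.0, 0.2, -8.3], [29.8, 2.3, -5.1]]
z 0 73 [[29.2, -2.0, -5.8], [29.6, 0.4, -0.4], [29.9, 2.4, 5.8]]
z 10 67 [[29.3, -2.2, 4.3], [29.7, 0.4, 9.9], [29.9, 2.5, 15.7]]
z 20 325 [[9.1, -7.5, 15.4], [14.4, -0.1, 23.7], [29.8, 7.8, 25.4]]
z 30 131 [[8.9, -7.5, 24.0], [16.6, -2.9, 24.7], [17.9, 7.9, 29.8]]
```

View pics/c3.png

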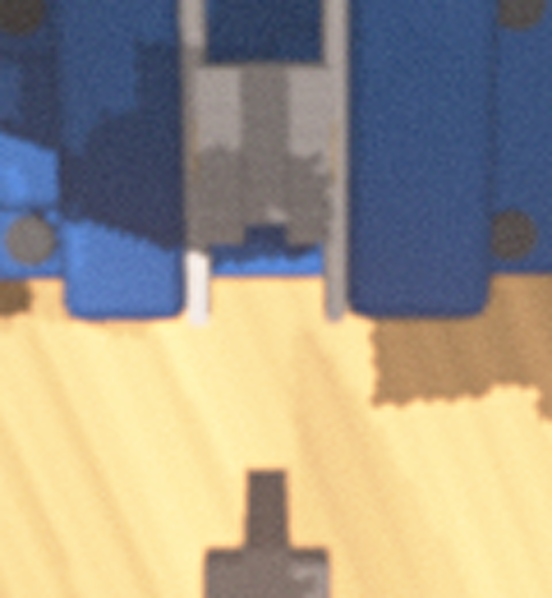

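Gap centre is at tool (58.9, -0.45) and the gauge at (-0.2, +0.2). The shift is therefore +59.1 mm in x and -0.65 mm in y. I'll hover about 7 mm above the link and re-check there.

servo_tool --pt "0 0 0 0.05 -0.0033 0 8" --pt "0 0 0 0.13 -0.0033 0.03 8" --pt "0 0 0 0.2 -0.0033 0.08 8" --pt "0 0 0 0.26 -0.0033 0.14 8" --pt "0 0 0 0.29 -0.0033 0.2 8" --pt "0 0 0 0.2955 -0.0033 0.26 8" --pt "0 0 0 0.2955 -0.0033 0.3 8" --pt "0 0 0 0.2955 -0.0033 0.31 8" --pt "0 0 0 0.2955 -0.0033 0.31 8" --pt "0 0 0 0.2955 -0.0033 0.31 8"

```text
t: 16.7
ee_pos: [460.8, -300.3, 188.8]
orientation: [2.613, 1.742, 0.001]
ft_force: [-0.9, -0.4, -0.8]
width: 11.7
grasp_force: 30.0
```

```bash
python3 - <<'E'
from h import *
from workcell import ctrl
rel([461.2,-300,157],-22.5)
o=ctrl.get_obs(); R0=Ro.from_rotvec(o['orientation']).as_matrix()
p,X,h=snap("wrist","w3"); z=X[...,2]; T=(X-o['ee_pos'])@R0
m=(z>121)&(z<129)&(abs(T[...,0])<40)&(abs(T[...,1])<25); A=T[m]; print('link',len(A),np.percentile(A,[2,98],axis=0).round(1).tolist() if len(A) else '')
if len(A): print(np.histogram(A[:,1],bins=np.arange(-15,15.1,1.5))[0])
b=T[(abs(T[...,2]-23.5)<2.5)&(abs(T[...,1])<12)&(abs(T[...,0])<22)]; print('stop',len(b),np.percentile(b,[2,98],axis=0).round(1).tolist() if len(b) else '')
S=load(snap("scene","s4") and "s4.npz"); D=(snap("side","d4"))
a=S[0][120:220,190:290,::-1]; c=D[0][210:340,330:460,::-1]; w=p[90:330,220:420,::-1]
cv2.imwrite('pics/c4.png',np.hstack([cv2.resize(q,(266,320) if i==2 else (266,320)) for i,q in enumerate((a,c,w))]))
E
```

```text
t 16.7 at [ 460.8 -300.3  188.8] yaw -22.62 tiltz [ 0.0007 -0.0005] F [-0.9 -0.4 -0.8] w 11.7 g 30.0 q [-0.6   0.36  1.82 -0.    0.96 -0.2 ]
 frac [ 0.0006  0.0001 -0.0014] [0.0025 0.0012 0.159 ] deg 0.1 mm 31.8
link 520 [[-13.1, -11.7, 61.9], [15.5, 12.0, 66.6]]
[ 0  0 82 75 41 28 27 13  0  0  0  0  0 41 28 28 58 90  9  0]
stop 318 [[4.0, -7.5, 22.7], [17.7, 7.9, 25.3]]
```

View pics/c4.png

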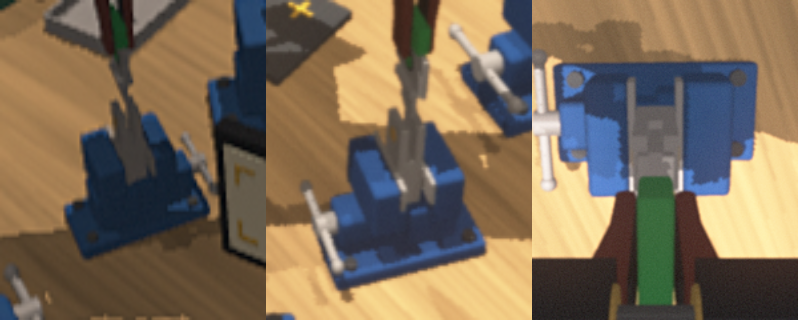

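Stop bar centre (0.2) and link centre (0.15) agree, so alignment is good. I'll insert gently.

servo_tool --pt "0 0 0 0 0 0.015 8" --pt "0 0 0 0 0 0.035 8" --pt "0 0 0 0 0 0.055 8" --pt "0 0 0 0 0 0.075 8" --pt "0 0 0 0 0 0.095 8" --pt "0 0 0 0 0 0.11 8" --pt "0 0 0 0 0 0.125 8" --pt "0 0 0 0 0 0.14 8" --pt "0 0 0 0 0 0.15 8" --pt "0 0 0 0 0 0.15 8"

```text
t: 18.1
ee_pos: [460.5, -299.9, 158.2]
orientation: [-2.614, -1.743, 0.0]
ft_force: [-1.2, -0.6, -1.5]
width: 11.6
grasp_force: 30.0
```

servo_tool --pt "0 0 0 0 0 0.003 8" --pt "0 0 0 0 0 0.006 8" --pt "0 0 0 0 0 0.008 8" --pt "0 0 0 0 0 0.008 8"

```text
t: 18.6
ee_pos: [460.7, -300.0, 157.2]
orientation: [2.613, 1.743, 0.0]
ft_force: [-1.9, 0.2, 4.8]
width: 11.9
grasp_force: 30.0
```

Contact was felt (Fz +5 N at the expected height of 157), so the stop bar is on the tines. Now release and rise.

servo_tool --pt "0 0 0 0 0 0 14" --pt "0 0 0 0 0 0 18" --pt "0 0 0 0 0 0 26" --pt "0 0 0 0 0 0 36" --pt "0 0 0 0 0 0 44" --pt "0 0 0 0 0 0 44" --pt "0 0 0 0 0 0 44"

```text
t: 19.48
ee_pos: [460.6, -300.0, 156.8]
orientation: [-2.614, -1.743, -0.0]
ft_force: [-0.3, -0.1, 0.1]
width: 43.9
grasp_force: 0.0
```

servo_tool --pt "0 0 0 0 0 -0.03 44" --pt "0 0 0 0 0 -0.08 44" --pt "0 0 0 0 0 -0.16 44" --pt "0 0 0 0 0 -0.26 44" --pt "0 0 0 0 0 -0.36 44" --pt "0 0 0 0 0 -0.45 44" --pt "0 0 0 -0.05 0 -0.5 44" --pt "0 0 0 -0.15 0 -0.5 44" --pt "0 0 0 -0.25 0 -0.5 44" --pt "0 0 0 -0.3 0 -0.5 44"

```text
t: 20.72
ee_pos: [436.4, -356.9, 256.0]
orientation: [-2.614, -1.74, 0.001]
ft_force: [0.3, 0.6, 0.8]
width: 44.0
grasp_force: 0.0
```

```bash
python3 - <<'E'
from h import *
rel([461,-300,257],-22.6)
p,X,h=snap("wrist","w5"); z=X[...,2]; H,S=h[...,0],h[...,1]
A=X[(H>45)&(H<85)&(S>80)&(z>150)&(z<200)]; print('handle',len(A),rect(A),np.percentile(A[:,2],[50,98]))
L=np.linalg.norm(X[...,:2]-[461.2,-300.2],axis=-1); A=X[(z>129)&(z<137)&(L<25)]; print('stop top',len(A),np.median(A[:,2]),A.mean(0)) 
D=snap("side","d5")[0][210:340,330:460,::-1]
cv2.imwrite('pics/c5.png',np.hstack([cv2.resize(D,(360,400)),cv2.resize(p[:,160:480,::-1],(320,400))]))
E
```

```text
t 20.73 at [ 436.4 -356.9  256. ] yaw -22.7 tiltz [-0.0011  0.0008] F [0.3 0.6 0.8] w 44.0 g 0.0 q [-0.71  0.3   1.74 -0.    1.11 -0.31]
 frac [-0.0009 -0.0002 -0.0012] [ 0.3099  0.0039 -0.005 ] deg 0.1 mm 62.0
handle 1119 (array([ 460.8, -300. ]), array([42.8, 11.5]), 67.7) [187.48499056 188.87067853]
stop top 73 133.20149981476013 [ 461.65180942 -303.1809615   133.14124586]
```

View pics/c5.png

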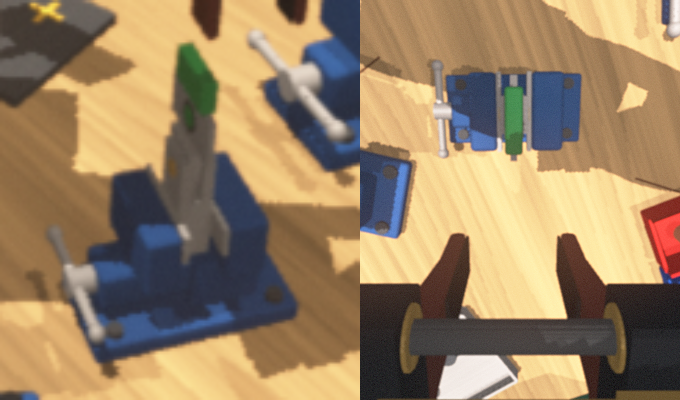

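The gauge stands upright in the fork. Handle top is at 187.5 (expected 187), stop bar top at 133.2 (expected 133), and it is centred on the link. The robot is clear, so I'll let it settle briefly and hand in.

servo_tool --pt "0 0 0 0 0 0 44" --pt "0 0 0 0 0 0 44" --pt "0 0 0 0 0 0 44" --pt "0 0 0 0 0 0 44"

```text
t: 21.32
ee_pos: [437.7, -355.1, 256.8]
orientation: [2.613, 1.744, 0.0]
ft_force: [-0.6, 0.0, -0.5]
width: 44.3
grasp_force: 0.0
```

```bash
python3 -c "
from workcell import ctrl
print(ctrl.close_job())"
```

```text
the job is handed in; nothing more can be done
None
```

The green gauge was held steady and face-on at the viewing point for about 3 s, and now stands in the smallest vise's link with its stop bar on the tines; the job was handed in at 21.3 s, and no verdict came back.

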